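Stand the fallen grease tin up and park it

ROBOT

A 7-joint arm with a two-finger parallel gripper is mounted at the origin on the work surface; the furniture and walls round the work are solid. World frame = base frame: x ahead of the robot, y to its left, z up, the work surface at z = 0. Lengths are in m, angles in rad, forces in N, time in s.
With the tool pointing down it reaches from about 0.4 to 0.875 m from the base axis. Payload 4.4 kg.
Tool frame: the origin (TCP) lies midway between the tips of the shut fingers; the grasp point (between the pads) lies 19 mm behind it (manip.pinch_z is the z of the grasp point in the tool frame, in m); z points along the fingers, y is the line along which they close (so a half turn about z gives the same grasp; the last joint's range is limited). The gripper opens to 85 mm and grips with 20 to 120 N. Pads are 22 mm wide; open, the fingers measure 114 mm over their backs; the gripper's body (76 mm by 85 mm) begins 54 mm behind the grasp point. The pads swing forward as they close: fully open they stand 13 mm farther back than shut.
Start: joints at [1.194, 0.628, 0.038, 1.517, -0.027, 0.996, -0.02], TCP at [0.199, -0.619, 0.231] pointing down, gripper open.
Joint ranges: [-3.06, 3.06], [-0.37, 2.12], [-1.25, 1.32], [0.18, 2.47], [-1.1, 4.24], [0.23, 1.98], [-2.94, 2.94]. Speed limits (rad/s): [2.57, 2.57, 3.14, 3.14, 3.14, 3.14, 3.14].

INTERFACE

Orientations are given as a 3x3 rotation matrix whose columns are the frame's x, y, z axes.
In Python, from station import manip, vision, job gives the robot as it stands (manip), with the cameras (vision) and the job (job).
- The arm moves only by the shell command python3 inch.py FILE [OPENING] [FORCE], which reads ROWS from the file FILE. ROWS is one flat JSON list of numbers that holds 1 to 10 rows one after another, with no inner brackets; each row has 6 numbers: dx, dy, dz in m, then a rotation vector rx, ry, rz in rad; each row is the pose to reach, as a shift and turn from the pose commanded when the command began, along the tool's axes at that moment; what a row does not reach only later rows make up. A row lasts 1/10 s, in which the tool goes at most 0.05 m and 0.15 rad, less where a joint would pass 70% of its speed; a pose out of reach is approached as far as the arm can. OPENING is the finger opening in m, set as the command begins (- or left out keeps the last). The fingers move at their own pace and stop on an object; FORCE is the grip in N (left out, the last holds). Time passes only in rows, so rows that do not move let the fingers close. It prints the time, the measured TCP pose, the force, the opening and the grip force at its end. Input that does not fit is refused with a message, and nothing moves.
- manip.sense(): the state, without advancing time (a new reading comes with each control period).
- vision.camera(name): name is "scene" or "side" or "wrist"; returns a dict with "frame" (420x560x3 uint8, red, green, blue), "z_map" (420x560 float32, m along the optical axis (not along the pixel's ray), 0 where there is no reading), "fx", "fy", "cx", "cy" (pixels), "world_to_cam" (4x4, takes a point from world to camera coordinates). Camera axes: x right, y up, looking along -z (the intrinsics and any distortion apply to the point x, -y, -z); pixel columns grow to the right and rows downward; lengths in m; the calibration is good to about 2 mm. A picture is of the moment at which its call begins.
- job.hand_in(): hands the job in; it is judged then, once.
The state is a dict: "clock": time; "qpos": joint angles; "joint_velocities": joint speeds; "tau": joint torques, N m; "tcp_pos": TCP position; "tool_rot": TCP orientation; "force": force on the tool from outside, world axes, zero at the start; "ft_torque": the same for the moment, N m; "width": finger opening in m; "gripper_force": force on a finger pad.
Only numpy, scipy, OpenCV 4.12 (cv2) and the standard library are available. Lean on these libraries where they do the work, as an engineer would, in place of code of your own. Each camera call takes 0.05 s, during which the arm holds its last target. There are 200 camera calls.

TASK

The grease tin has fallen over and lies on its side. Push it over with the fingertips so that it stands on its base again with the lid up, then push it standing along the table into the open side of the wooden parking bracket until it is fully home against the back stop. Only push: never lift the tin off the table, and leave the bottle, the ball bearing and the hex nut where they are.

Things in the scene. Friction and masses are not known exactly. Their poses are not given: they have to be found in the camera images.
- grease_tin: round grease tin 60 mm tall: body 90 mm across for the lower 46 mm, above it a lid 93 mm across (overhangs the body by 1 to 2 mm). Origin: centre of its base; +z points from base to lid. At the start it lies on its side, z level, origin 46 mm above the table, the lid facing anywhere from the right (-y) round by the robot (-x) to the left (+y). About 0.46 kg.
- tin_middle (a point): point on the tin's axis halfway up, 30 mm from the base: 46 mm high while it lies, 30 mm when it stands. A push of 1 to 3 N, 80 mm above the table on the lid's flat face, tips the tin over its base's lower edge (pushed below 70 mm it may slide instead); past 33 degrees it falls onto its base. Pushed off its axis it can roll. Pushed on the lid while standing it may tip.
- parking_bracket: low U of light wood strips fixed to the table, 25 mm high, 14 mm thick, no floor, left of the tin, open roughly to the right (-y). Origin on the table where the tin's centre belongs; +x points from the open side to the back stop. Inner face of the back stop at x = +46 mm, of the cheeks at y = +-53 mm back to x = -20 mm, then flaring to a mouth about 144 mm wide at x = -52 mm.
- bracket_seat (a point): the bracket's origin: centre of the place of the tin, on the table
- threadlock_bottle: small red bottle with a white pointed cap, 26x42 mm, 102 mm tall, standing; origin at the centre of its base; to be left alone
- ball_bearing: steel ball bearing lying flat, 52 mm across, 15 mm high; origin at the centre of its underside; to be left alone
- hex_nut: big steel hex nut lying flat, 46x52 mm, 22 mm high; origin at the centre of its underside; to be left alone

How it is judged:
By the outcome, as a careful person would: the job done as asked, in the order asked, and still so for the second after the job is handed in, with the robot touching nothing.
It also fails if it takes over 69 s, if anything falls off the work surface, if the arm or the gripper's body presses on something with over 40 N, if the wrist force passes 120 N, or if a joint passes its speed limit or range.

## Working session

There is one attempt and no reset: what is moved stays moved. The work goes in short steps, Python scripts to look and compute and a shell command to move; the robot and the scene stay as the last step left them, time stands still between calls to the robot, and variables do not carry over. Pictures are saved under pics/ and viewed, at most 13 in all, crops included, and the job is handed in when it is done.

```bash
ls; mkdir -p pics
python3 - <<'E'
from station import manip, vision, job
import cv2,numpy as np,pickle
s=manip.sense(); print(s['clock'],s['tcp_pos'],np.round(s['tool_rot'],3),s['width'],manip.pinch_z)
for n in ("scene","side"):
    c=vision.camera(n); pickle.dump(c,open(f'pics/{n}0.pkl','wb')); print(n,c['fx'],c['cx'],c['cy'],np.round(c['world_to_cam'],3).tolist(),[k for k in c])
    cv2.imwrite(f'pics/{n}0.png',cv2.resize(c['frame'][...,::-1],(800,600)))
E
```

```text
inch.py
pics
station.py
0.0 [ 0.19860174 -0.61822023  0.23037046] [[ 0.952  0.306 -0.001]
 [ 0.306 -0.952  0.002]
 [-0.    -0.002 -1.   ]] 0.08539314128996876 -0.0187
scene 413.23065893551274 276.04384433569595 211.2164823968684 [[-0.801, -0.599, 0.02, 0.52], [0.308, -0.384, 0.87, -0.196], [-0.514, 0.703, 0.492, -0.643], [0.0, 0.0, 0.0, 1.0]] ['frame', 'z_map', 'fx', 'fy', 'cx', 'cy', 'world_to_cam']
side 407.970130267921 280.0194090838884 205.8152977954085 [[0.978, -0.209, 0.0, -0.547], [0.136, 0.639, 0.757, -0.177], [-0.158, -0.74, 0.653, -0.751], [0.0, 0.0, 0.0, 1.0]] ['frame', 'z_map', 'fx', 'fy', 'cx', 'cy', 'world_to_cam']
```

View pics/scene0.png

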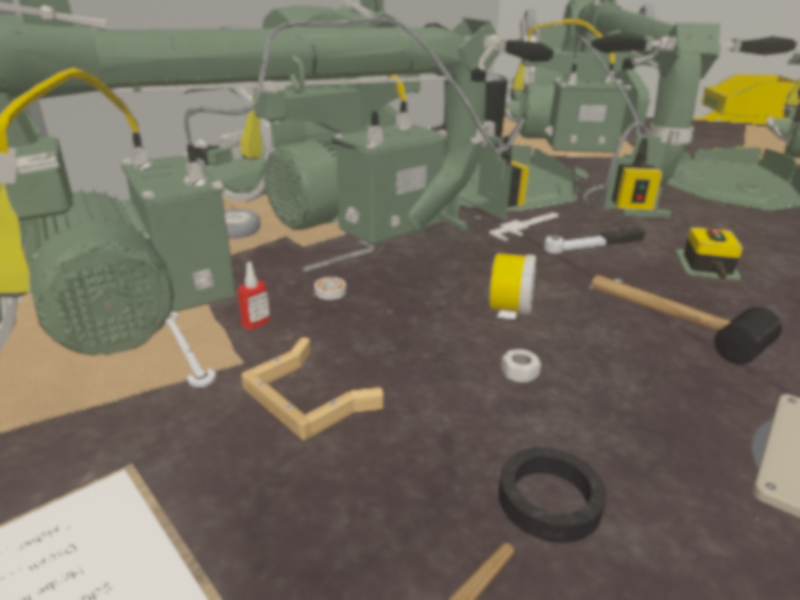

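View pics/side0.png

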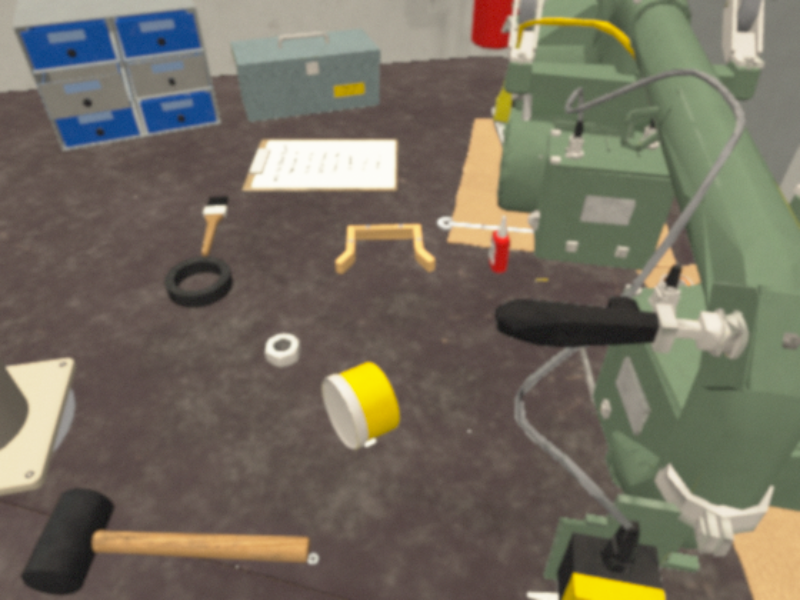

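The scene picture shows the yellow tin at (512,283) with its white lid to the right, the nut at (521,365), the bearing at (330,288), the bottle at (254,300) and the bracket around (310,390). In the side picture the lid faces left and towards the camera at (345,410), and the bracket is at (385,245).

I'll build a top-down map from the depth images.

```bash
cat > h.py <<'E'
import numpy as np,cv2
from station import manip, vision, job
def cloud(c):
    z=c['z_map'];v,u=np.nonzero(z>0);d=z[v,u]
    p=np.c_[(u-c['cx'])/c['fx']*d,-(v-c['cy'])/c['fy']*d,-d]
    T=np.linalg.inv(c['world_to_cam'])
    return p@T[:3,:3].T+T[:3,3], c['frame'][v,u].astype(int)
def ortho(clouds,x0,x1,y0,y1,s,zmin=-.01,zmax=.3):
    # image right = -y, image up = +x
    im=np.zeros((int((x1-x0)*s),int((y1-y0)*s),3),np.uint8)
    for P,C in clouds:
        k=(P[:,2]>zmin)&(P[:,2]<zmax)&(P[:,0]>x0)&(P[:,0]<x1)&(P[:,1]>y0)&(P[:,1]<y1)
        P,C=P[k],C[k]; o=np.argsort(P[:,2]);P,C=P[o],C[o]
        for a in (0,1):
            for b in (0,1):
                im[np.clip(((x1-P[:,0])*s).astype(int)+a,0,im.shape[0]-1),np.clip(((y1-P[:,1])*s).astype(int)+b,0,im.shape[1]-1)]=C[:,::-1]
    return im
E
python3 - <<'E'
import pickle,numpy as np,cv2
from h import *
cl=[cloud(pickle.load(open(f'pics/{n}0.pkl','rb'))) for n in ('scene','side')]
im=ortho(cl,.25,.85,-.45,.35,1000); cv2.imwrite('pics/o0.png',im)
for (P,C),n in zip(cl,('scene','side')):
    r,g,b=C.T
    f=(abs(P[:,2])<.012)&(P[:,0]>.3)&(P[:,0]<.8)&(abs(P[:,1])<.3); print(n,'table z',np.median(P[f,2]))
    k=(r>150)&(g>120)&(b<70)&(P[:,2]>.01)&(P[:,2]<.11)&(P[:,1]>-.45)&(P[:,1]<.1)&(P[:,0]<.75)&(P[:,0]>.35)
    print('yellow',k.sum(),P[k].mean(0),P[k].min(0),P[k].max(0))
E
```

```text
scene table z -0.00127492458762124
yellow 759 [ 0.49364941 -0.08616444  0.06604307] [ 0.45885583 -0.39480935  0.02129496] [ 0.62400507 -0.04052228  0.10996081]
side table z -0.00015147078988514417
yellow 1220 [ 0.50542182 -0.11462097  0.07547651] [ 0.47008153 -0.38619315  0.02767942] [ 0.62386178 -0.05570669  0.10977766]
```

View pics/o0.png

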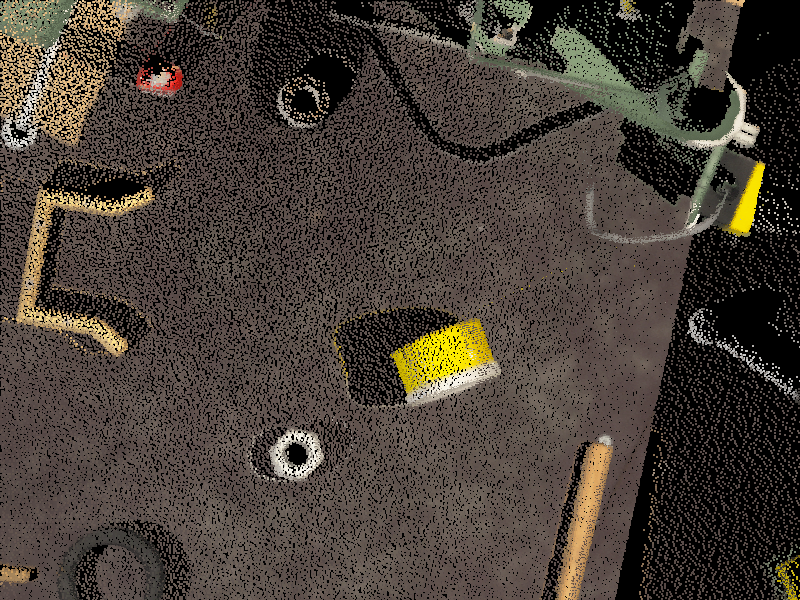

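The map (column = 1000·(0.35−y), row = 1000·(0.85−x)) shows the tin at (447,362) with its lid facing the robot, slightly right. The bracket's back stop runs from (47,192) to (25,318), and the nut is at (297,454), the bearing at (302,100) and the bottle at (160,78). Next I'll refine these numerically.

Run:
```python
import pickle,numpy as np
from scipy.optimize import least_squares
from h import *
cl=[cloud(pickle.load(open(f'pics/{n}0.pkl','rb'))) for n in ('scene','side')]
P=np.vstack([c[0] for c in cl]);C=np.vstack([c[1] for c in cl])
# tin: SDF fit to capped cylinder (base radius 45, lid 46.5)
k=(abs(P[:,0]-.495)<.085)&(abs(P[:,1]+.095)<.085)&(P[:,2]>.012)&(P[:,2]<.11)
Q=P[k]
def sdf(p):
    x,y,t=p; a=np.array([np.cos(t),np.sin(t),0]); d=Q-[x,y,.046]
    h=d@a; r=np.linalg.norm(d-h[:,None]*a,axis=1)
    def box(r,h,R,l,u):
        q=np.c_[r-R,abs(h-(l+u)/2)-(u-l)/2]
        return np.linalg.norm(np.maximum(q,0),axis=1)+np.minimum(q.max(1),0)
    return np.minimum(box(r,h,.045,0,.047),box(r,h,.0465,.046,.06))
f=least_squares(sdf,[.52,-.085,np.arctan2(-.31,-.95)],loss='soft_l1',f_scale=.002)
x,y,t=f.x; print('tin base',x,y,'axis yaw',t,np.degrees(t),len(Q),np.median(abs(f.fun)))
a=np.array([np.cos(t),np.sin(t)]);print('axis',a,'lid centre',f.x[:2]+.06*a)
# bracket
k=(P[:,0]>.48)&(P[:,0]<.68)&(P[:,1]>.19)&(P[:,1]<.34)&(P[:,2]>.02)&(P[:,2]<.03)
B=P[k][:,:2]
# model: top-face strips, distance to U region
import itertools
def seg(q,a,b,hw=.007):
    a,b=np.array(a),np.array(b);d=b-a;s=np.clip((q-a)@d/(d@d),0,1)
    return np.linalg.norm(q-a-s[:,None]*d,axis=1)
def g(p):
    x,y,t=p;c,s=np.cos(t),np.sin(t);q=(B-[x,y])@np.array([[c,-s],[s,c]])
    L=[((.053,-.06),(.053,.06))]
    for e in(1,-1):L+=[((.053,e*.06),(-.02,e*.06)),((-.02,e*.06),(-.052,e*.079))]
    return np.min([seg(q,*l) for l in L],axis=0)
f=least_squares(g,[.595,.265,1.4],loss='soft_l1',f_scale=.004); print('bracket',f.x,np.degrees(f.x[2]),len(B),np.median(abs(f.fun)))
for n,c in(('nut',(.395,.053)),('bearing',(.75,.048)),('bottle',(.77,.19))):
    k=(np.hypot(P[:,0]-c[0],P[:,1]-c[1])<.045)&(P[:,2]>.008)
    print(n,P[k].min(0),P[k].max(0))
```

```text
tin base 0.5183861615681602 -0.0837543697566351 axis yaw -2.781630946870562 -159.37571341866212 3373 0.0009982098061912734
axis [-0.93591031 -0.35223839] lid centre [ 0.46223154 -0.10488867]
bracket [0.5850904  0.26429491 1.40191805] 80.32398756546694 1550 0.0037793570426155505
nut [0.36989152 0.02768262 0.00810632] [0.42265275 0.08110441 0.02517591]
bearing [0.72369789 0.02156769 0.00800862] [0.77582071 0.07346517 0.01519502]
bottle [0.75368802 0.16824436 0.00808   ] [0.78624335 0.21322124 0.1034295 ]
```

Positions:
- **Tin:** the base edge is at (0.518, −0.084), and the tipping push goes along (0.936, 0.352). It should then stand near (0.560, −0.068).
- **Bracket seat:** (0.585, 0.264), yaw 80.3°.

I'll move to a standoff behind the lid.

```bash
echo '[0.18,-0.203,0,0,0,-0.02,0.357,-0.406,0,0,0,-0.049,0.357,-0.406,0,0,0,-0.049,0.357,-0.406,0,0,0,-0.049,0.357,-0.406,0,0,0,-0.049,0.357,-0.406,0,0,0,-0.049,0.357,-0.406,0,0,0,-0.049,0.357,-0.406,0,0,0,-0.049,0.357,-0.406,0,0,0,-0.049,0.357,-0.406,0,0,0,-0.049]' > m.json && python3 inch.py m.json 0.03 20
echo '[0,0,0,0,0,0,0,0,0,0,0,0,0,0,0,0,0,0]' > m.json && python3 inch.py m.json
python3 -c "
from h import *
s=manip.sense();R=s['tool_rot'];print(s['clock'],s['tcp_pos'],R.round(3),s['force'])
print(R.T@(np.array([.415,-.123,.072])-s['tcp_pos']))"
```

```text
clock: 1.1
tcp_pos: [0.3987, -0.1585, 0.2313]
tool_rot: [[0.936, 0.352, 0.0], [0.352, -0.936, -0.0], [0.0, 0.0, -1.0]]
force: [1.4, -0.9, 0.3]
width: 0.0299
gripper_force: 0.0
clock: 1.4
tcp_pos: [0.3977, -0.1614, 0.2312]
tool_rot: [[0.937, 0.351, -0.001], [0.351, -0.937, -0.0], [-0.001, 0.0, -1.0]]
force: [0.1, 0.2, -0.1]
width: 0.0297
gripper_force: 0.0
1.4 [ 0.39772069 -0.16143306  0.23117202] [[ 0.937  0.351 -0.001]
 [ 0.351 -0.937 -0.   ]
 [-0.001  0.    -1.   ]] [ 0.05908814  0.21004206 -0.06456102]
[ 0.02978957 -0.02996205  0.15914227]
```

```bash
echo '[0.03,-0.03,0,0,0,0,0.03,-0.03,0.05,0,0,0,0.03,-0.03,0.1,0,0,0,0.03,-0.03,0.13,0,0,0,0.03,-0.03,0.159,0,0,0,0.03,-0.03,0.159,0,0,0,0.03,-0.03,0.159,0,0,0]' > m.json && python3 inch.py m.json
echo '[0.01,0,0,0,0,0,0.02,0,0,0,0,0,0.03,0,0,0,0,0,0.035,0,0,0,0,0,0.04,0,0,0,0,0,0.045,0,0,0,0,0,0.05,0,0,0,0,0,0.05,0,0,0,0,0]' > m.json && python3 inch.py m.json
python3 -c "
from h import *
cv2.imwrite('pics/w1.png',np.hstack([cv2.resize(vision.camera(n)['frame'][...,::-1],(400,300)) for n in ('side','scene')]))"
```

```text
clock: 2.1
tcp_pos: [0.4153, -0.1231, 0.0724]
tool_rot: [[0.937, 0.35, -0.001], [0.35, -0.937, -0.0], [-0.001, -0.0, -1.0]]
force: [0.4, 0.6, 0.4]
width: 0.0304
gripper_force: 0.0
clock: 2.9
tcp_pos: [0.4636, -0.1039, 0.0724]
tool_rot: [[0.936, 0.353, 0.001], [0.353, -0.936, 0.0], [0.001, 0.0, -1.0]]
force: [-2.9, -0.9, 2.2]
width: 0.0303
gripper_force: 1.5
```

View pics/w1.png

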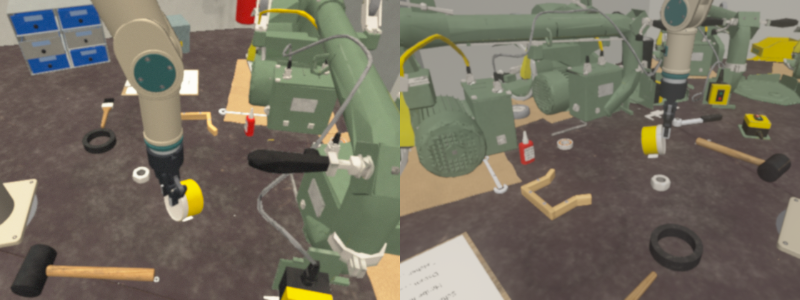

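In the side half of the picture the fingertips press the upper part of the lid face at (180,200), and the tin is starting to tilt. The 3 N force is as expected, so I'll keep pushing.

```bash
echo '[0.005,0,0,0,0,0,0.01,0,0,0,0,0,0.015,0,0,0,0,0,0.02,0,0,0,0,0,0.025,0,0,0,0,0,0.03,0,0,0,0,0,0.035,0,0,0,0,0,0.04,0,0,0,0,0,0.04,0,0,0,0,0,0.04,0,0,0,0,0]' > m.json && python3 inch.py m.json
echo '[0,0,0,0,0,0,0,0,0,0,0,0,0,0,0,0,0,0]' > m.json && python3 inch.py m.json
python3 -c "
from h import *
cv2.imwrite('pics/w2.png',np.hstack([cv2.resize(vision.camera(n)['frame'][...,::-1],(400,300)) for n in ('side','scene')]))"
```

```text
clock: 4.0
tcp_pos: [0.5, -0.09, 0.0723]
tool_rot: [[0.936, 0.352, -0.0], [0.352, -0.936, -0.0], [-0.0, -0.0, -1.0]]
force: [-1.0, -0.3, 0.1]
width: 0.0297
gripper_force: 0.0
clock: 4.3
tcp_pos: [0.5, -0.0902, 0.0724]
tool_rot: [[0.936, 0.352, -0.0], [0.352, -0.936, -0.0], [-0.0, 0.0, -1.0]]
force: [-0.7, -0.0, 0.6]
width: 0.0302
gripper_force: 0.0
```

View pics/w2.png

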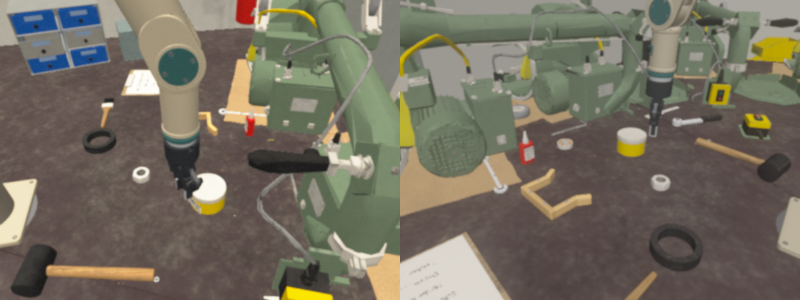

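The tin stands upright with the lid up, at about (630,143) in the scene half. I'll measure it and plan the pushing pose.

```bash
cat > tin.py <<'E'
from h import *
def tin(guess,names=('scene','side')):
    Q=[]
    for n in names:
        P,C=cloud(vision.camera(n)); k=(abs(P[:,2]-.06)<.004)&(np.hypot(*(P[:,:2]-guess).T)<.07)&(C.min(1)>120); Q.append(P[k])
        print(n,k.sum(),P[k].mean(0),P[k].min(0),P[k].max(0))
    return cv2.minEnclosingCircle((np.vstack(Q)[:,:2]*1000).astype(np.float32))
E
python3 - <<'E'
from tin import *
from scipy.spatial.transform import Rotation as Ro
c,r=tin([.56,-.068]); print('tin',c,r)
c=np.array(c)/1000; seat=np.array([.585,.264])
p=seat-c;print('dist',np.linalg.norm(p));p/=np.linalg.norm(p);print('p',p,np.degrees(np.arctan2(p[1],p[0])))
s=manip.sense();R=s['tool_rot'];print(s['clock'],s['qpos'].round(2) if hasattr(s['qpos'],'round') else s['qpos'])
a=np.radians(20);P=np.array([p[0],p[1],0]);z=P*np.sin(a)+[0,0,-np.cos(a)]
x=P*np.cos(a)+np.array([0,0,np.sin(a)]);y=np.cross(z,x);T=np.c_[x,y,z]
print('rotvec tool',Ro.from_matrix(R.T@T).as_rotvec())
tgt=np.r_[c-.11*p,.02];print('tgt',tgt,R.T@(tgt-s['tcp_pos']))
E
```

```text
scene 528 [ 0.56145231 -0.06943101  0.05730372] [ 0.51455661 -0.1171255   0.05600036] [ 0.60881052 -0.02237228  0.06029201]
side 1285 [ 0.57183147 -0.07621912  0.05832778] [ 0.52277566 -0.11821756  0.05604149] [ 0.61302936 -0.02439468  0.06191693]
tin (563.519775390625, -70.13692474365234) 49.65814971923828
dist 0.3348266484711371
p [0.06415327 0.99794006] 86.32176234821156
4.5 [ 0.14  0.68 -0.02  2.04  0.03  0.42 -1.12]
rotvec tool [ 0.2001113   0.3097896  -1.13464898]
tgt [ 0.55646292 -0.17991033  0.02      ] [0.0211566  0.10388868 0.05234571]
```

```bash
echo '[-0.03,0,0,0,0,0,-0.06,0,-0.02,0,0,0,-0.06,0,-0.06,0,0,0,-0.06,0,-0.1,0,0,0,-0.06,0,-0.1,0,0,0]' > m.json && python3 inch.py m.json 0.06 >/dev/null
python3 - <<'E'
from h import *
from scipy.spatial.transform import Rotation as Ro
s=manip.sense();R=s['tool_rot'];print(s['clock'],s['tcp_pos'],s['width'])
c=np.array([.562,-.070]);seat=np.array([.585,.264]);p=seat-c;p/=np.linalg.norm(p)
a=np.radians(20);P=np.r_[p,0];z=P*np.sin(a)+[0,0,-np.cos(a)]
x=P*np.cos(a)+np.array([0,0,np.sin(a)]);y=np.cross(z,x);T=np.c_[x,y,z]
print('rotvec tool',Ro.from_matrix(R.T@T).as_rotvec())
tgt=np.r_[c-.12*p,.17];print('tgt',tgt,R.T@(tgt-s['tcp_pos']))
E
```

```text
5.0 [ 0.44697182 -0.11206904  0.17663708] 0.060094351318699606
rotvec tool [ 0.20829749  0.30578358 -1.12910714]
tgt [ 0.55375605 -0.18971649  0.17      ] [0.0726325  0.11018252 0.00777063]
```

```bash
echo '[0,0.05,0,0.03,0.04,-0.14,0.03,0.09,0,0.05,0.08,-0.28,0.06,0.11,0,0.08,0.12,-0.42,0.073,0.11,0.008,0.208,0.306,-1.129,0.073,0.11,0.008,0.208,0.306,-1.129,0.073,0.11,0.008,0.208,0.306,-1.129,0.073,0.11,0.008,0.208,0.306,-1.129,0.073,0.11,0.008,0.208,0.306,-1.129,0.073,0.11,0.008,0.208,0.306,-1.129,0.073,0.11,0.008,0.208,0.306,-1.129]' > m.json && python3 inch.py m.json
python3 - <<'E'
from h import *
s=manip.sense();R=s['tool_rot'];print(s['clock'],s['qpos'])
print(R.T@(np.array([.5538,-.1897,.012])-s['tcp_pos']),'per 0.1 m push', R.T@np.array([.00687,.09976,0]))
E
```

```text
clock: 6.0
tcp_pos: [0.5506, -0.1885, 0.1635]
tool_rot: [[0.071, 0.997, 0.014], [0.936, -0.072, 0.344], [0.344, -0.011, -0.939]]
force: [-0.4, 0.4, -0.5]
width: 0.0602
gripper_force: 0.0
6.0 [ 0.81795889  0.76204457 -0.59161087  1.6581157   0.07607442  0.92460896
  0.22093363]
[-0.05296619  0.00487413  0.14188543] per 0.1 m push [ 0.09390342 -0.00028915  0.03437032]
```

```bash
echo '[-0.018,0.005,0.047,0,0,0,-0.035,0.005,0.095,0,0,0,-0.044,0.005,0.12,0,0,0,-0.053,0.005,0.142,0,0,0,-0.053,0.005,0.142,0,0,0,-0.053,0.005,0.142,0,0,0]' > m.json && python3 inch.py m.json
python3 - <<'E'
from tin import *
c,r=tin([.56,-.07]);print(c,r)
s=manip.sense();R=s['tool_rot'];print(s['tcp_pos']);print('per .1',R.T@np.array([.00687,.09976,0]))
cv2.imwrite('pics/w3.png',np.hstack([cv2.resize(vision.camera(n)['frame'][...,::-1],(400,300)) for n in ('side','wrist')]))
E
```

```text
clock: 6.6
tcp_pos: [0.5548, -0.1889, 0.0133]
tool_rot: [[0.067, 0.998, 0.015], [0.937, -0.068, 0.343], [0.343, -0.009, -0.939]]
force: [-0.6, 0.1, 0.8]
width: 0.0602
gripper_force: 0.0
scene 546 [ 0.56179204 -0.06956999  0.05729707] [ 0.51533061 -0.11784591  0.05600015] [ 0.60800282 -0.02265776  0.06027367]
side 13 [ 0.52129639 -0.06029676  0.05919985] [ 0.51884954 -0.06924065  0.05658198] [ 0.52420448 -0.05103759  0.06216743]
(562.0563354492188, -69.378173828125) 49.25350570678711
[ 0.55580732 -0.18961656  0.01450359]
per .1 [9.39622707e-02 4.38937442e-05 3.42102947e-02]
```

View pics/w3.png

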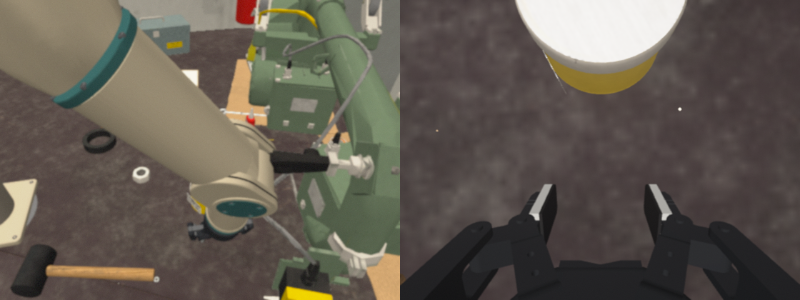

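The wrist half of the picture shows the tin centred ahead of the open fingers. I'll push towards the bracket in stages.

```bash
echo '[0.019,0,0.0068,0,0,0,0.038,0,0.0137,0,0,0,0.056,0,0.0205,0,0,0,0.064,0,0.0233,0,0,0,0.071,0,0.026,0,0,0,0.08,0,0.0291,0,0,0,0.09,0,0.0328,0,0,0,0.1,0,0.0364,0,0,0,0.11,0,0.04,0,0,0,0.12,0,0.0437,0,0,0]' > m.json && python3 inch.py m.json
python3 - <<'E'
from tin import *
s=manip.sense();g=s['tcp_pos'][:2]+[0,.046]
c,r=tin(g,('scene',));print(c,r);print(s['tcp_pos'],s['force'],s['tool_rot'].round(3).tolist())
cv2.imwrite('pics/w4.png',np.hstack([cv2.resize(vision.camera(n)['frame'][...,::-1],(400,300)) for n in ('scene','wrist')]))
E
```

```text
clock: 7.8
tcp_pos: [0.563, -0.0615, 0.0127]
tool_rot: [[0.067, 0.998, 0.014], [0.937, -0.068, 0.343], [0.343, -0.01, -0.939]]
force: [-0.5, -2.7, 0.1]
width: 0.0598
gripper_force: 1.5
scene 604 [ 0.56253939 -0.01996224  0.05729786] [ 0.51661461 -0.06742947  0.05600059] [0.60949508 0.0274434  0.06036203]
(564.824951171875, -18.98729133605957) 49.024383544921875
[ 0.56301987 -0.06147612  0.01272566] [-0.53578298 -2.67040384  0.07104031] [[0.067, 0.998, 0.014], [0.937, -0.068, 0.343], [0.343, -0.01, -0.939]]
```

View pics/w4.png

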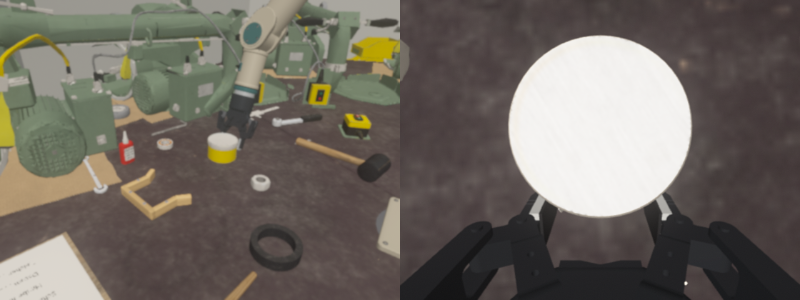

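The tin is cradled between the two fingertips and stands upright, centred in the wrist half of the picture. I'll continue along the same line.

```bash
echo '[0.014,0,0.0051,0,0,0,0.028,0,0.0103,0,0,0,0.042,0,0.0154,0,0,0,0.056,0,0.0206,0,0,0,0.07,0.001,0.0257,0,0,0,0.085,0.001,0.031,0,0,0,0.099,0.001,0.0362,0,0,0,0.113,0.001,0.0413,0,0,0,0.127,0.001,0.0464,0,0,0,0.141,0.001,0.0515,0,0,0]' > m.json && python3 inch.py m.json
python3 - <<'E'
from tin import *
s=manip.sense();g=s['tcp_pos'][:2]+[0,.042]
c,r=tin(g,('scene',));print(c,r);print(s['tcp_pos'],s['force'],s['tool_rot'].round(3).tolist())
c=np.array(c)/1000
seat=np.array([.585,.264]);t=1.402;u=np.array([np.cos(t),np.sin(t)]);v=np.array([-u[1],u[0]])
print('in bracket frame',(c-seat)@u,(c-seat)@v,'tool move to seat',s['tool_rot'].T@np.r_[seat-c,0])
f=vision.camera('scene');cv2.imwrite('pics/w5.png',cv2.resize(f['frame'][180:330,140:380,::-1],(800,500)))
E
```

```text
clock: 8.95
tcp_pos: [0.5744, 0.0886, 0.0128]
tool_rot: [[0.067, 0.998, 0.015], [0.937, -0.068, 0.343], [0.343, -0.009, -0.939]]
force: [-0.2, -2.9, -2.3]
width: 0.0602
gripper_force: 1.4
scene 861 [0.57431734 0.12998799 0.05737296] [0.52725273 0.08285477 0.05600508] [0.62184137 0.17586591 0.06037108]
(575.1546630859375, 126.44467163085938) 52.0522575378418
[0.57443177 0.08856223 0.01284153] [-0.24128335 -2.93432341 -2.30679226] [[0.067, 0.998, 0.015], [0.937, -0.068, 0.343], [0.343, -0.009, -0.939]]
in bracket frame -0.13725432611648153 -0.013403319887402683 tool move to seat [0.12953438 0.00044624 0.04731853]
```

View pics/w5.png

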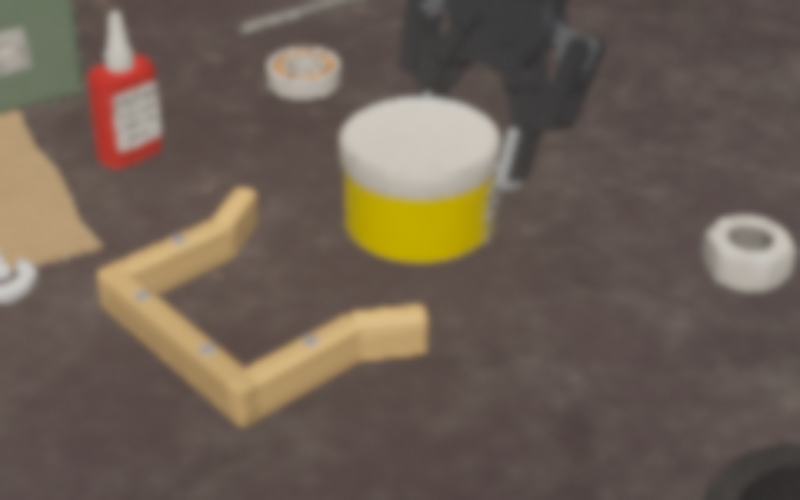

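The tin stands upright in front of the mouth of the bracket, at (420,175) in the crop, with about 0.134 m left to go. I'll push 0.12 m.

```bash
echo '[0.0113,0,0.0041,0,0,0,0.0225,0,0.0082,0,0,0,0.0338,0,0.0124,0,0,0,0.0451,0.001,0.0165,0,0,0,0.0564,0.001,0.0206,0,0,0,0.0676,0.001,0.0247,0,0,0,0.0789,0.001,0.0288,0,0,0,0.09,0.001,0.033,0,0,0,0.1015,0.002,0.0371,0,0,0,0.1127,0.002,0.0412,0,0,0]' > m.json && python3 inch.py m.json
python3 - <<'E'
from tin import *
s=manip.sense();g=s['tcp_pos'][:2]+[0,.042]
c,r=tin(g,('scene','side'));print(c,r);print(s['tcp_pos'],s['force'],s['tool_rot'].round(3).tolist())
f=vision.camera('scene');cv2.imwrite('pics/w6.png',cv2.resize(f['frame'][180:330,140:380,::-1],(800,500)))
E
```

```text
clock: 10.05
tcp_pos: [0.5848, 0.208, 0.0128]
tool_rot: [[0.067, 0.998, 0.015], [0.937, -0.068, 0.343], [0.343, -0.009, -0.939]]
force: [0.1, -3.4, 0.3]
width: 0.0601
gripper_force: 1.9
scene 1195 [0.58443488 0.24975826 0.05739966] [0.53749007 0.20173296 0.05602073] [0.63197052 0.29584867 0.06049903]
side 37 [0.55620503 0.254311   0.05875056] [0.54551122 0.20382221 0.05617618] [0.59360749 0.28888023 0.06166812]
(584.261962890625, 247.42921447753906) 48.65108871459961
[0.58476464 0.2079741  0.0128281 ] [ 0.07477937 -3.44460516  0.34312134] [[0.067, 0.998, 0.015], [0.937, -0.068, 0.343], [0.343, -0.009, -0.939]]
```

View pics/w6.png

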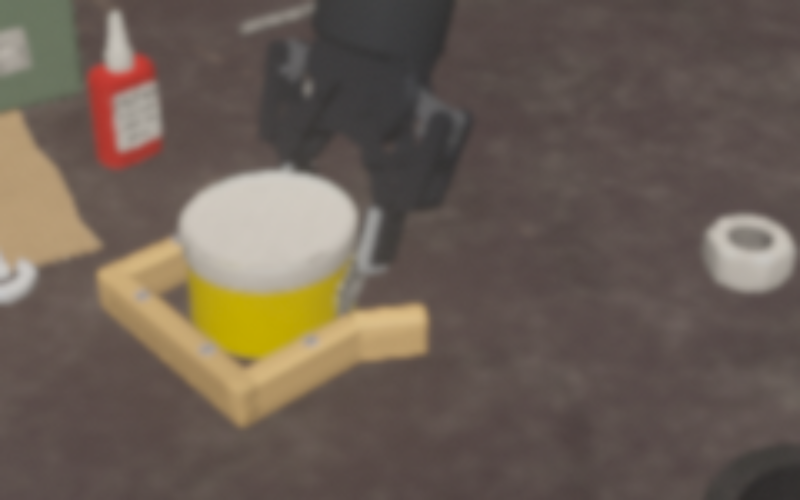

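The tin is between the cheeks with a gap of about 14 mm to the back stop. I'll push the last part slowly and watch the force.

```bash
echo '[0.002,0,0.0007,0,0,0,0.004,0,0.0014,0,0,0,0.006,0.001,0.0021,0,0,0,0.008,0.001,0.0028,0,0,0,0.01,0.001,0.0036,0,0,0,0.0112,0.001,0.0041,0,0,0,0.0112,0.001,0.0041,0,0,0]' > m.json && python3 inch.py m.json | grep -E 'tcp|force|clock'
echo '[0.001,0,0.0004,0,0,0,0.002,0,0.0007,0,0,0,0.002,0,0.0007,0,0,0]' > m.json && python3 inch.py m.json | grep -E 'tcp|force'
```

```text
clock: 10.9
tcp_pos: [0.5867, 0.2189, 0.0127]
force: [0.5, -2.4, 0.3]
gripper_force: 1.5
tcp_pos: [0.5868, 0.2212, 0.0128]
force: [0.4, -2.9, -0.6]
gripper_force: 1.4
```

```bash
for i in 1 ; do echo '[0.001,0,0.0004,0,0,0,0.001,0,0.0004,0,0,0,0.001,0,0.0004,0,0,0]' > m.json && python3 inch.py m.json | grep -E '^force|tcp'; done
echo '[0.001,0,0.0004,0,0,0,0.001,0,0.0004,0,0,0,0.001,0,0.0004,0,0,0]' > m.json && python3 inch.py m.json | grep -E '^force|tcp'
echo '[0.001,0,0.0004,0,0,0,0.001,0,0.0004,0,0,0,0.001,0,0.0004,0,0,0]' > m.json && python3 inch.py m.json | grep -E '^force|tcp'
```

```text
tcp_pos: [0.5868, 0.2221, 0.0128]
force: [1.0, -2.7, -1.2]
tcp_pos: [0.5868, 0.2231, 0.0128]
force: [0.2, -1.5, -0.6]
tcp_pos: [0.5868, 0.2241, 0.0128]
force: [0.2, -2.0, -0.1]
```

```bash
echo '[0.001,0,0.0004,0,0,0,0.001,0,0.0004,0,0,0,0.001,0,0.0004,0,0,0]' > m.json && python3 inch.py m.json | grep -E '^force|tcp'
echo '[0.001,0,0.0004,0,0,0,0.001,0,0.0004,0,0,0,0.001,0,0.0004,0,0,0]' > m.json && python3 inch.py m.json | grep -E '^force|tcp'
python3 -c "
from tin import *
s=manip.sense();print(tin(s['tcp_pos'][:2]+[0,.042],('scene',)))
f=vision.camera('scene');cv2.imwrite('pics/w7.png',cv2.resize(f['frame'][220:310,150:290,::-1],(800,514),interpolation=cv2.INTER_CUBIC))"
```

```text
tcp_pos: [0.5868, 0.2243, 0.0126]
force: [-1.0, -4.4, 1.3]
tcp_pos: [0.5869, 0.2244, 0.0125]
force: [-1.2, -7.8, 3.5]
scene 1256 [0.58626688 0.26610699 0.05744884] [0.53972824 0.21730465 0.05600971] [0.63373968 0.31194373 0.06080603]
((588.2116088867188, 264.13714599609375), 48.71108627319336)
```

View pics/w7.png

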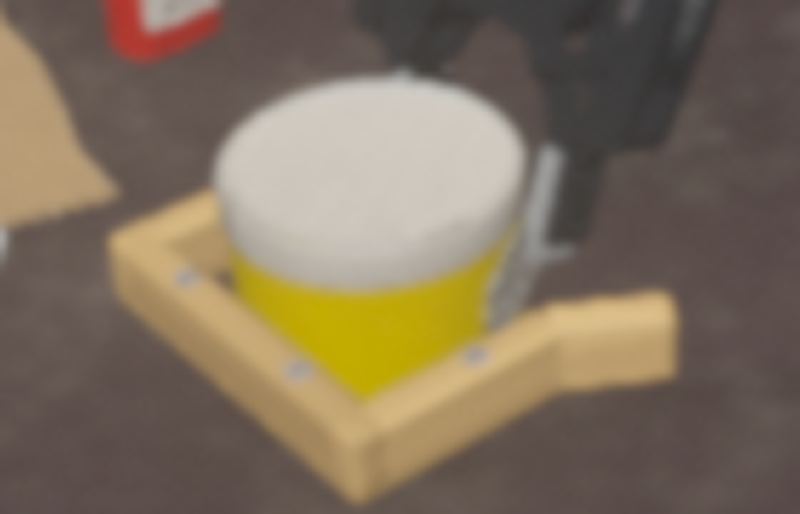

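The force rose to 8 N with no further advance, and the crop shows the tin touching the back stop, so it is home. I'll back off and check.

```bash
echo '[-0.005,0,-0.0018,0,0,0,-0.014,0,-0.0051,0,0,0,-0.03,0,-0.011,0,0,0,-0.06,0,-0.022,0,0,0,-0.094,0,-0.034,0,0,0,-0.075,0,-0.08,0,0,0,-0.06,0,-0.12,0,0,0,-0.06,0,-0.12,0,0,0,-0.06,0,-0.12,0,0,0,-0.06,0,-0.12,0,0,0]' > m.json && python3 inch.py m.json
python3 -c "
from tin import *
print(tin([.586,.266]))
cv2.imwrite('pics/w8.png',np.hstack([cv2.resize(vision.camera(n)['frame'][...,::-1],(400,300)) for n in ('side','scene')]))"
```

```text
clock: 13.8
tcp_pos: [0.5803, 0.1287, 0.1041]
tool_rot: [[0.067, 0.998, 0.013], [0.937, -0.068, 0.343], [0.343, -0.011, -0.939]]
force: [-0.2, 0.5, 1.2]
width: 0.0597
gripper_force: 0.0
scene 1257 [0.5864836  0.26578442 0.05740534] [0.53988315 0.21748819 0.05600015] [0.63520426 0.31195773 0.06057969]
side 209 [0.5957809  0.24215245 0.0583326 ] [0.55290147 0.21572238 0.05612165] [0.63238964 0.30209    0.06199971]
((587.20458984375, 262.4010925292969), 49.82463073730469)
```

View pics/w8.png

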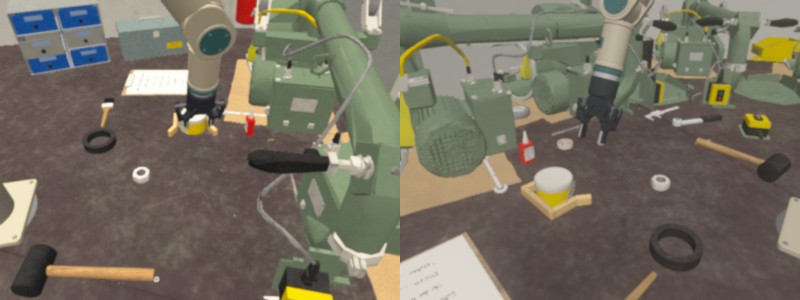

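The tin stands upright in the bracket at (553,188) in the scene half. The arm is clear, and the bottle, bearing and nut look unmoved, so I'll hand in.

```bash
python3 -c "
from station import manip, vision, job
print(job.hand_in())"
```

```text
the job is handed in; nothing more can be done
None
```

The grease tin was pushed upright, lid up, then slid into the parking bracket until it pressed on the back stop; the bottle, bearing and nut were left alone, and the job was handed in at about 14 s.

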